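# Snap the glass cork back into the open bottle and keep it pressed

### The job

Close the open bottle with the frosted glass cork: pick the cork up by its head, lower it into the mouth until you feel its sealing ring come to rest on the lip, then press straight down through the click and keep pressing until the head sits flat on the lip. Finish while still holding the cork by its head and pushing it firmly down, with about 10 N; do not let go. Leave the bottle standing where it is, and do not disturb the corkscrew, the rubber stopper or the jigger.

Things in the scene. Friction and masses are not known exactly. Their poses are not given: they have to be found in the camera images.
- cork: Frosted glass cork, 60 to 90 g, 48 mm high, standing on its plug, head up. Origin: centre of the plug's underside, z up its axis. Plug 20 mm across (its lowest 7 mm taper to 13 mm at the foot) up to z = 20 mm; then the round straight-sided head, 34 mm across, z = 20 to 48 mm, to grip from above across any diameter. Grip it with the fingertips above the head's underside, clear of the bottle's lip.
- cork_seat (a point): Point on the cork's axis in the plane of the head's underside, 20 mm above the cork's origin. It lies on bottle_mouth when the cork is fully home.
- cork_ring (a point): Point on the cork's axis at the middle of its sealing ring, 12.8 mm above the cork's origin: a slick springy clear ring round the plug, 26 mm across, 8 mm thick, which gives way inward. To press it through the lip takes a push that rises to 7 to 14 N, then drops (the click, with a pull down on the cork); it then springs out below the lip, free of it.
- bottle: Squat open bottle of green glass with a blank paper label, standing loose on the ledge, 0.78 to 0.92 kg, 84 mm across, body up to z = 96 mm, shoulder up to 130 mm, neck 32 mm across, total height 170 mm. Origin: centre of its underside, z up its axis.
- bottle_mouth (a point): Centre of the mouth in the plane of the lip's top, 170 mm above the bottle's origin. Lip 33 mm across, 3.5 mm high, its bore 23 mm, chamfered to 26 mm at the top; the neck below is 27.5 mm wide inside and 40 mm deep. The ring meets the lip when cork_seat is 9 to 10 mm above this point; the push peaks in the next 4 mm, drops, and rises sharply when the head meets the lip.
- corkscrew: Corkscrew, to be left alone: olive-wood T-handle 100 mm long and 22 mm thick lying along its y, steel worm 100 mm long pointing along its x; origin on the ledge under the middle of the handle.
- stopper: Black tapered rubber stopper, to be left alone: 32 mm across the top rim, 34 mm high, standing; origin at the centre of its underside.
- jigger: Double-ended steel jigger, to be left alone: 44 mm across, 78 mm high, standing; origin at the centre of its underside.
- ledge: The flat zinc-topped drawer ledge, fixed: the work surface at z = 0, on which everything stands. It bears the bottle's weight and, through the bottle, the push on the cork. Origin: on its surface, in the middle of the working area, at x = 0.55, y = 0.

How it is judged:
On the way, in this order (a step that is already met when the one before it is completed fails the run):
1. the cork is picked up (height (world z) of cork above 0.05 m and contact force between the fingers and cork above 2 N), for 0.2 s.
2. the cork stands in the mouth with its ring resting on the lip, not yet pushed through (horizontal distance between cork_seat and bottle_mouth below 0.005 m and z of cork_seat in the frame of bottle between 0.1755 and 0.1825 m and contact force between cork and bottle above 1 N), for 0.05 s.
3. the cork has clicked home, its head flat on the lip, and is still being pressed (horizontal distance between cork_seat and bottle_mouth below 0.003 m and z of cork_seat in the frame of bottle below 0.1715 m and angle between the z axis of cork and the z axis of bottle, either way round below 0.07 rad and contact force between cork and bottle above 5 N and contact force between the fingers and cork above 4 N and contact force between bottle and ledge above 13.5 N), for 0.5 s.
At the end, for the whole second after the job is handed in: Head within 1.5 mm of the lip, 3 mm of the mouth's axis, not askew (0.07 rad); fingers hold the cork and press it on the lip with 5 to 30 N (bottle bears on the ledge with over 13.5 N), at rest; bottle upright (0.05 rad), within 30 mm of its start; corkscrew, stopper, jigger within 20 mm (all of step 3 and angle between bottle's own z axis and vertical below 0.05 rad and distance of bottle from where it was at the start of the episode below 0.03 m and height (world z) of bottle below 0.004 m and linear speed of each of bottle, cork below 0.02 m/s and distance of each of corkscrew, stopper, jigger from where it was at the start of the episode below 0.02 m and contact force between cork and bottle below 30 N); the arm keeps its last pose, push and grip.
It fails at once if the bottle is tipped by more than 0.2 rad (angle between bottle's own z axis and vertical above 0.2 rad).
It fails at once if a bystander is pushed 20 mm or more (distance of any of corkscrew, stopper, jigger from where it was at the start of the episode above 0.02 m).
It also fails if it takes over 51 s, if anything falls off the work surface, if the arm or the gripper's body presses on something with over 40 N, if the wrist force passes 120 N, or if a joint passes its speed limit or range.

### The arm

A 6-joint arm with a two-finger parallel gripper is mounted at the origin on the work surface. World frame = base frame: x ahead of the robot, y to its left, z up, the work surface at z = 0. Lengths are in m, angles in rad, forces in N, time in s.
With the tool pointing down it reaches from about 0.2 to 0.875 m from the base axis. Payload 3.4 kg.
Tool frame: the origin (TCP) lies between the finger pads; the fingertips stand 19 mm ahead of it and the grasp point (between the pads) is the TCP; z points along the fingers, x is the direction in which the jaws open and shut, and the axes are right-handed (so a half turn about z gives the same grasp; the last joint's range is limited). The gripper opens to 94 mm and grips with 3 to 60 N. Pads are 16 mm wide; open, the fingers measure 119 mm over their backs; the gripper's body (75 mm by 177 mm) begins 78 mm behind the grasp point.
Start: joints at [-1.354, 0.276, 1.505, -0, 1.361, -0.121], TCP at [0.191, -0.543, 0.224] pointing down, gripper open.
Joint ranges: [-2.89, 2.89], [-0.75, 2.08], [0.22, 2.7], [-1.18, 4.32], [0.11, 2.71], [-2.7, 2.7]. Speed limits (rad/s): [2.57, 2.57, 3.14, 3.14, 3.14, 3.14].

### API

Orientations are given as a unit quaternion [w, x, y, z].
In Python, from station import * gives the robot as it stands.
- The arm moves only by the tool servo_tool, never from a script. Its argument "plan" is a list of rows, each a list of 7 numbers: the closure, from -1 (fully open) to 1 (shut), then the shift along the tool's x, y, z in m, then the turn, a rotation vector about the tool's x, y, z in rad. In form: [[jaw, x, y, z, ax, ay, az], ...]. A call has exactly 5 rows; each row shifts and turns the commanded pose from where the row before left it, along the tool's axes as they then stand; what a row does not reach is not made up. A row lasts 1/10 s, in which the tool goes at most 50 mm and 8.59 degrees, less where a joint would pass 70% of its speed; a pose out of reach is approached as far as the arm can. A call is refused whole if a number of a shift passes 0.05 or a number of a turn 0.15, either way. A call with a gripper value outside its range is refused whole. The fingers move at their own pace and stop on an object; "force" is the grip in N (left out, the last holds). Time passes only in rows, so rows that do not move let the fingers close, or fill a call up. It gives the time, the measured TCP pose, the force and the opening at its end, in the units of the state.
- observe(): the state, without advancing time (a new reading comes with each control period).
- camera(name): name is "side" or "top" or "wrist"; returns (picture, depth): 400x640x3 uint8, red, green, blue; 400x640 float32, m along the optical axis (not along the pixel's ray), 0 where there is no reading.
- get_calibration(name): a dict with "fx", "fy", "cx", "cy" (pixels), "dist" ([k1, k2, p1, p2, k3] as OpenCV has them; the pictures are not rectified), "origin" and "orientation" of the camera in the world; the wrist camera has in their place "hand_eye" (4x4, takes a point from camera to tool coordinates, whose origin is the TCP and whose axes are the tool frame's). Camera axes: x right, y down, z forward; pixel columns grow to the right and rows downward; lengths in m; the calibration is good to about 2 mm. A picture is of the moment at which its call begins: read the wrist's pose just before it. get_calibration takes no time and is no camera call.
- hand_in(): hands the job in, once; it reports no verdict.
Trained networks look in the newest picture that a camera, given by its name, has taken for a name from the list of things; names that differ only in an ending like _2 or _b are one class to them, and where a whole thing is asked for, a point or a joint stands for the part that bears it (a point fixed in the world has none). Each returns a list of dicts, best first, with "score" (0 to 1); they miss things now and then, are a little off and sometimes report something else, mostly with a low value. They report only what shows in the picture. A call takes as long as a camera call.
- find_in(query, camera): "location" ([x, y, z] in m, in world coordinates, good to about 4 mm: the middle of the surface that is visible of it).
- masks_of(query, camera): "mask" (400x640 bool, what is visible of it).
The state is a dict: "t": time; "qpos": joint angles; "joint_vel": joint speeds; "effort": joint torques, N m; "ee_pos": TCP position; "ee_rot": TCP orientation; "contact_force": force on the tool from outside, world axes, zero at the start; "ft_torque": the same for the moment, N m; "opening": finger opening in m.
Only numpy, scipy, OpenCV 4.12 (cv2) and the standard library are available. Lean on these libraries where they do the work, as an engineer would, in place of code of your own. Each camera call takes 0.05 s, during which the arm holds its last target. There are 200 camera calls.

## Working session

There is one attempt and no reset: what is moved stays moved. The work goes in short steps, Python scripts to look and compute and a tool call to move; the robot and the scene stay as the last step left them, time stands still between calls to the robot, and variables do not carry over. Pictures are saved under pics/ and viewed, about 8 in all and at most 12, crops included, and the job is handed in when it is done.

Besides the shell and the picture viewer there is one more tool, called after "Emit:" as name([rows], argument=value, ...), one row to a line, values as JSON. servo_tool: Moves the arm, as the interface text tells. Its arguments: {"type":"object","properties":{"plan":{"type":"array","items":{"type":"array","items":{"type":"number"}}},"force":{"type":"number"}},"required":["plan"]}

```bash
mkdir -p pics; ls; cat > h.py <<'E'
from station import *
import numpy as np, cv2
from scipy.spatial.transform import Rotation as R
def rot(q): return R.from_quat([q[1],q[2],q[3],q[0]]).as_matrix()
def pose(name,s=None):
    c=get_calibration(name)
    if 'hand_eye' in c:
        T=np.eye(4);T[:3,:3]=rot(s['ee_rot']);T[:3,3]=s['ee_pos'];return c,T@np.array(c['hand_eye'])
    T=np.eye(4);o=np.array(c['orientation']);T[:3,:3]=o if o.shape==(3,3) else rot(o);T[:3,3]=c['origin'];return c,T
def cloud(name,depth,mask,s=None):
    c,T=pose(name,s);v,u=np.nonzero(mask&(depth>0));z=depth[v,u]
    K=np.array([[c['fx'],0,c['cx']],[0,c['fy'],c['cy']],[0,0,1]])
    p=cv2.undistortPoints(np.c_[u,v].astype(float)[:,None],K,np.array(c['dist']))[:,0]
    return (np.c_[p*z[:,None],z])@T[:3,:3].T+T[:3,3]
def save(n,im): cv2.imwrite('pics/'+n,im[:,:,::-1])
E
python3 - <<'E'
from h import *
s=observe();print(s)
for cam in('top','side'):
    im,d=camera(cam);save(cam+'1.png',im)
    c=get_calibration(cam);print(cam,c['origin'],c['orientation'])
    for q in('cork','bottle','corkscrew','stopper','jigger'):
        print(q,[(np.round(r['location'],3).tolist(),round(r['score'],2)) for r in find_in(q,cam)][:3])
        if q in('cork','bottle'):
            for m in masks_of(q,cam)[:1]:
                p=cloud(cam,d,m['mask']);
                if len(p):print('  mask',len(p),np.round(np.percentile(p,[2,50,98],axis=0),3).tolist())
E
```

```text
pics
{'t': 0.0, 'qpos': array([-1.35403752e+00,  2.76552079e-01,  1.50608880e+00, -6.83605947e-06,
        1.36070910e+00, -1.20967039e-01]), 'joint_vel': array([-0.00229465,  0.00123874,  0.00066116,  0.00129745,  0.00045001,
        0.00040392]), 'effort': array([-1.29331893e-03, -4.04591954e+01, -2.37228835e+01,  6.99209981e-02,
        3.44421517e-02, -1.39416943e-04]), 'ee_pos': array([ 0.19041835, -0.54199778,  0.22364686]), 'ee_rot': array([-5.88373712e-04,  8.15886814e-01, -5.78210978e-01, -6.52588256e-04]), 'contact_force': array([ 0.04897125,  0.24054759, -0.08627347]), 'ft_torque': array([0.01084436, 0.00123405, 0.02542743]), 'opening': 0.09413156058050831}
top [0.43573626 0.01502483 1.14792078] [ 0.04913139 -0.70179503  0.70730632 -0.06919259]
cork [([0.592, 0.142, 0.114], 0.54), ([0.552, -0.144, 0.048], 0.51)]
bottle [([0.592, 0.136, 0.114], 0.87), ([0.548, -0.142, 0.049], 0.31)]
  mask 799 [[0.562, 0.105, -0.0], [0.593, 0.14, 0.112], [0.656, 0.182, 0.171]]
corkscrew [([0.58, 0.398, 0.019], 0.83)]
stopper []
jigger [([0.498, -0.433, 0.053], 0.61)]
side [ 0.54179116 -1.05554149  0.95671316] [-0.43763736  0.89864489 -0.02045863  0.02218902]
cork [([0.549, -0.152, 0.048], 0.65)]
  mask 196 [[0.536, -0.162, 0.009], [0.551, -0.153, 0.044], [0.567, -0.13, 0.051]]
bottle [([0.599, 0.12, 0.087], 0.81)]
  mask 1229 [[0.563, 0.101, 0.005], [0.601, 0.116, 0.086], [0.641, 0.156, 0.166]]
corkscrew [([0.576, 0.398, 0.014], 0.6)]
stopper [([0.714, -0.018, 0.036], 0.54)]
jigger [([0.499, -0.43, 0.053], 0.96), ([0.551, -0.151, 0.048], 0.74)]
```

View pics/top1.png

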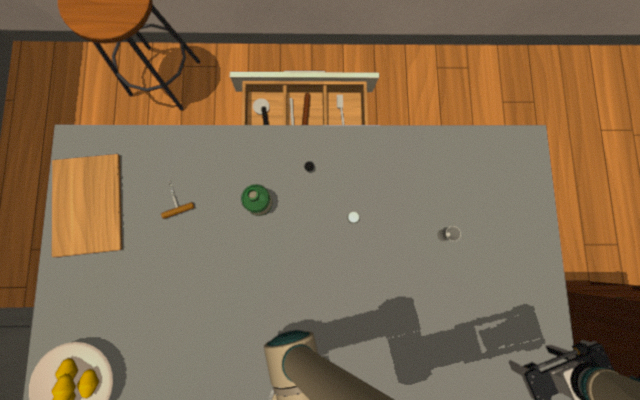

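View pics/side1.png

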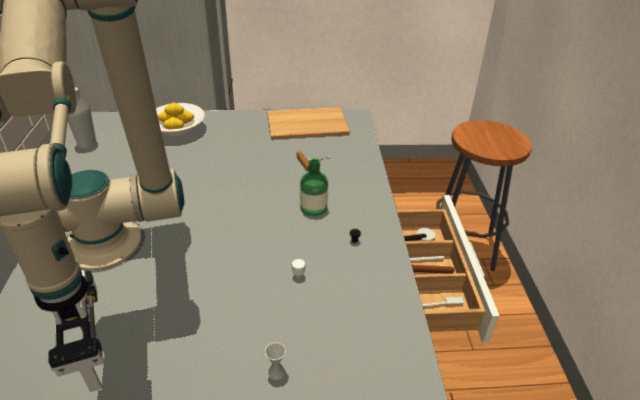

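The top view shows the cork at about (353,216), the bottle mouth near (253,196), the stopper at (309,166), the corkscrew at (177,210) and the jigger at (450,233). The side view agrees: cork (299,270), mouth (314,163). I'm moving above the cork.

Emit:
servo_tool([
  [-1, -0.021, -0.039, 0, 0, 0, 0],
  [-1, -0.021, -0.039, 0, 0, 0, 0],
  [-1, -0.021, -0.039, 0, 0, 0, 0],
  [-1, -0.021, -0.039, 0, 0, 0, 0],
  [-1, -0.021, -0.039, 0, 0, 0, 0],
])

```text
t: 1.3
ee_pos: [0.3407, -0.3775, 0.2247]
ee_rot: [0.0, 0.816, -0.578, 0.0]
contact_force: [0.3, -0.5, -0.1]
opening: 0.0938
```

Emit:
servo_tool([
  [-1, -0.021, -0.039, 0, 0, 0, 0],
  [-1, -0.021, -0.039, 0, 0, 0, 0],
  [-1, -0.021, -0.039, 0, 0, 0, 0],
  [-1, -0.021, -0.039, 0, 0, 0, 0],
  [-1, -0.021, -0.039, 0, 0, 0, 0],
])

```text
t: 1.8
ee_pos: [0.49, -0.2137, 0.2247]
ee_rot: [0.0, 0.816, -0.578, 0.0]
contact_force: [0.9, -0.3, 0.7]
opening: 0.094
```

Emit:
servo_tool([
  [-1, -0.021, -0.039, 0, 0, 0, 0],
  [-1, -0.021, -0.039, 0, 0, 0, 0],
  [-1, 0, 0, 0, 0, 0, 0],
  [-1, 0, 0, 0, 0, 0, 0],
  [-1, 0, 0, 0, 0, 0, 0],
])

```text
t: 2.3
ee_pos: [0.5478, -0.1504, 0.2244]
ee_rot: [0.001, 0.816, -0.578, -0.0]
contact_force: [-0.1, -0.1, 0.7]
opening: 0.0942
```

```bash
cat > w.py <<'E'
from h import *
import sys
q=sys.argv[1];n=sys.argv[2]
s=observe();im,d=camera('wrist');save(n,im)
print(np.round(s['ee_pos'],4),np.round(s['contact_force'],2))
print([(np.round(r['location'],4).tolist(),round(r['score'],2)) for r in find_in(q,'wrist')][:3])
for m in masks_of(q,'wrist')[:2]:
    M=m['mask'];p=cloud('wrist',d,M,s);v,u=np.nonzero(M);print(m['score'],M.sum(),'px',u.min(),u.max(),v.min(),v.max())
    if len(p):
        print(np.round(np.percentile(p,[1,50,99],axis=0),4).tolist())
        t=p[p[:,2]>np.percentile(p[:,2],95)-.006]
        c,_=cv2.minEnclosingCircle((t[:,:2]*1000).astype(np.float32))
        A=np.c_[t[:,:2],np.ones(len(t))]
        print('top z',np.median(t[:,2]),'n',len(t),'mean',t[:,:2].mean(0),'mid',(t[:,:2].min(0)+t[:,:2].max(0))/2,'ext',np.ptp(t[:,:2],axis=0),'circ',c)
E
python3 w.py cork w1.png
```

```text
[ 0.5478 -0.1504  0.2244] [-0.11 -0.08  0.67]
[([0.5528, -0.1455, 0.0471], 0.92)]
0.79 828 px 301 331 169 201
[[0.5361, -0.1622, -0.0001], [0.5539, -0.1433, 0.0478], [0.5685, -0.1277, 0.0497]]
top z 0.04792930296301823 n 725 mean [ 0.55261948 -0.1434072 ] mid [ 0.55174916 -0.14357004] ext [0.0336794  0.03306373] circ (551.7904663085938, -143.62428283691406)
```

View pics/w1.png

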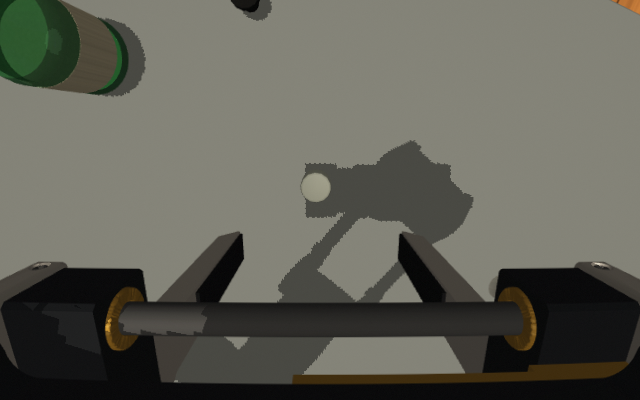

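The cork's head is at px (316,186), centred at (0.5517, -0.1436), with the bottle at upper left. I'm descending onto it.

Emit:
servo_tool([
  [-1, -0.005, -0.006, 0.03, 0, 0, 0],
  [-1, 0, 0, 0.04, 0, 0, 0],
  [-1, 0, 0, 0.03, 0, 0, 0],
  [-1, 0, 0, 0.01, 0, 0, 0],
  [-1, 0, 0, 0, 0, 0, 0],
])

```text
t: 2.95
ee_pos: [0.5515, -0.1434, 0.1134]
ee_rot: [0.0, 0.816, -0.579, -0.001]
contact_force: [0.0, -0.1, 0.6]
opening: 0.0938
```

```bash
python3 w.py cork w2.png
```

```text
[ 0.5515 -0.1434  0.1134] [ 0.03 -0.13  0.6 ]
[([0.5578, -0.1474, 0.0469], 0.63)]
0.94 1752 px 299 342 194 243
[[0.5224, -0.1591, 0.0001], [0.5547, -0.1426, 0.0478], [0.5686, -0.1272, 0.0495]]
top z 0.04796793524838058 n 1505 mean [ 0.55314492 -0.14302556] mid [ 0.55242674 -0.14338841] ext [0.03283809 0.0332159 ] circ (552.1568603515625, -143.23333740234375)
```

Emit:
servo_tool([
  [-1, 0, 0, 0.03, 0, 0, 0],
  [-1, 0, 0, 0.025, 0, 0, 0],
  [-1, 0, 0, 0.012, 0, 0, 0],
  [-1, 0, 0, 0, 0, 0, 0],
  [0.3, 0, 0, 0, 0, 0, 0],
], force=40)

```text
t: 3.6
ee_pos: [0.5537, -0.1434, 0.0487]
ee_rot: [-0.0, 0.816, -0.578, 0.001]
contact_force: [0.7, -0.0, 0.1]
opening: 0.0889
```

Emit:
servo_tool([
  [1, 0, 0, 0, 0, 0, 0],
  [1, 0, 0, 0, 0, 0, 0],
  [1, 0, 0, 0, 0, 0, 0],
  [1, 0, 0, 0, 0, 0, 0],
  [1, 0, 0, 0, 0, 0, 0],
], force=40)

```text
t: 4.1
ee_pos: [0.5527, -0.143, 0.0477]
ee_rot: [-0.0, 0.816, -0.578, 0.0]
contact_force: [-0.4, -0.4, 0.1]
opening: 0.0494
```

Emit:
servo_tool([
  [1, 0, 0, 0, 0, 0, 0],
  [1, 0, 0, 0, 0, 0, 0],
  [1, 0, 0, 0, 0, 0, 0],
  [1, 0, 0, 0, 0, 0, 0],
  [1, 0, 0, 0, 0, 0, 0],
], force=40)

```text
t: 4.6
ee_pos: [0.5526, -0.143, 0.0474]
ee_rot: [0.0, 0.816, -0.578, 0.0]
contact_force: [-0.9, 0.6, -0.4]
opening: 0.0333
```

Emit:
servo_tool([
  [1, 0, 0, -0.02, 0, 0, 0],
  [1, 0, 0, -0.05, 0, 0, 0],
  [1, 0, 0, -0.05, 0, 0, 0],
  [1, 0, 0, -0.05, 0, 0, 0],
  [1, 0, 0, -0.05, 0, 0, 0],
])

```text
t: 5.1
ee_pos: [0.5521, -0.1428, 0.2693]
ee_rot: [0.0, 0.816, -0.578, -0.0]
contact_force: [1.5, -0.1, -0.2]
opening: 0.0334
```

Emit:
servo_tool([
  [1, -0.042, -0.013, 0, 0, 0, 0],
  [1, -0.042, -0.013, 0, 0, 0, 0],
  [1, -0.042, -0.013, 0, 0, 0, 0],
  [1, -0.042, -0.013, 0, 0, 0, 0],
  [1, -0.042, -0.013, 0, 0, 0, 0],
])

```text
t: 5.6
ee_pos: [0.5438, 0.0783, 0.2673]
ee_rot: [0.0, 0.816, -0.578, -0.0]
contact_force: [0.3, 0.2, -0.7]
opening: 0.0332
```

Emit:
servo_tool([
  [1, -0.042, -0.013, 0, 0, 0, 0],
  [1, 0, 0, 0, 0, 0, 0],
  [1, 0, 0, 0, 0, 0, 0],
  [1, 0, 0, 0, 0, 0, 0],
  [1, 0, 0, 0, 0, 0, 0],
])

```text
t: 6.1
ee_pos: [0.5428, 0.1193, 0.2673]
ee_rot: [0.0, 0.815, -0.579, 0.0]
contact_force: [-0.4, -0.0, -1.5]
opening: 0.0336
```

```bash
python3 w.py bottle_mouth w3.png; python3 - <<'E'
from h import *
for q in ('cork','stopper'):
    print(q,[(np.round(r['location'],4).tolist(),round(r['score'],2)) for r in find_in(q,'wrist')][:3])
E
```

```text
[0.5428 0.1193 0.2673] [-0.37 -0.01 -1.54]
[([0.604, 0.1457, 0.1154], 0.6)]
0.6 5297 px 274 354 88 170
[[0.5663, 0.1082, 0.0756], [0.6051, 0.1467, 0.115], [0.6424, 0.1846, 0.171]]
top z 0.16989396007308966 n 722 mean [0.6042058  0.14694092] mid [0.60396035 0.14683861] ext [0.03293642 0.03277853] circ (603.8649291992188, 146.8448486328125)
cork [([0.546, 0.1182, 0.2709], 0.71)]
stopper [([0.7152, -0.0131, 0.0337], 0.59)]
```

View pics/w3.png

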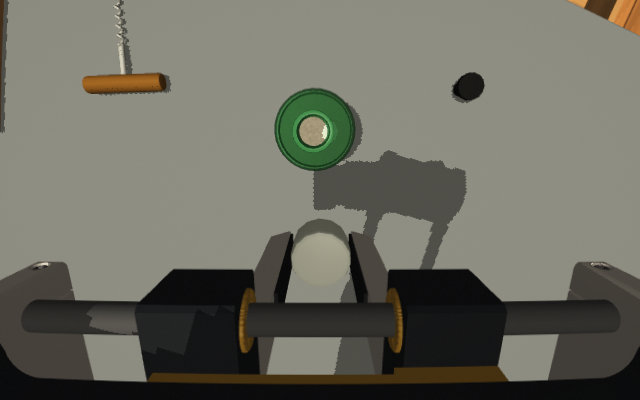

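The mouth is at px (314,131), centred at (0.6039, 0.1468). The held cork is upright at (321,250). Next I'll measure the held cork in the same picture.

```bash
python3 w.py cork w4.png
```

```text
[0.5428 0.1199 0.2674] [ 0.36 -0.63 -0.85]
[([0.5451, 0.1211, 0.2632], 0.8)]
0.81 3282 px 291 351 219 287
[[0.5268, 0.1038, 0.2438], [0.5462, 0.1205, 0.2678], [0.5589, 0.1356, 0.2694]]
top z 0.2679762246014694 n 2739 mean [0.54369818 0.11991782] mid [0.54241574 0.11913469] ext [0.03343777 0.0337925 ] circ (542.7239379882812, 119.34894561767578)
```

Emit:
servo_tool([
  [1, -0.002, -0.022, 0, 0, 0, 0],
  [1, -0.002, -0.025, 0, 0, 0, 0],
  [1, -0.002, -0.02, 0, 0, 0, 0],
  [1, 0, 0, 0.02, 0, 0, 0],
  [1, 0, 0, 0.015, 0, 0, 0],
])

```text
t: 7.0
ee_pos: [0.6045, 0.1488, 0.2315]
ee_rot: [0.0, 0.816, -0.578, -0.0]
contact_force: [-0.1, -0.4, -2.1]
opening: 0.033
```

Emit:
servo_tool([
  [1, 0, 0, 0, 0, 0, 0],
  [1, 0, 0, 0, 0, 0, 0],
  [1, 0, 0, 0, 0, 0, 0],
  [1, 0, 0, 0, 0, 0, 0],
  [1, 0, 0, 0, 0, 0, 0],
])

```text
t: 7.5
ee_pos: [0.6042, 0.1485, 0.2333]
ee_rot: [-0.0, 0.816, -0.578, 0.001]
contact_force: [0.7, 0.1, -1.4]
opening: 0.0332
```

```bash
python3 - <<'E'
from h import *
s=observe();print(s['ee_pos'],s['contact_force'])
im,d=camera('wrist');T=cv2.resize(im[60:300,200:440],(480,480))
i2,_=camera('side');c=cv2.resize(i2[100:220,260:380],(480,480))
save('w5.png',np.hstack([T,c])[:, :800])
M=masks_of('cork','wrist')[0]['mask'];p=cloud('wrist',d,M,s);t=p[p[:,2]>np.percentile(p[:,2],95)-.006]
print(cv2.minEnclosingCircle((t[:,:2]*1000).astype(np.float32)),np.median(t[:,2]))
E
```

```text
[0.6042084  0.14851028 0.23334033] [ 0.66756683  0.0915068  -1.35806656]
((604.1487426757812, 148.30862426757812), 16.926786422729492) 0.23385100302355602
```

View pics/w5.png

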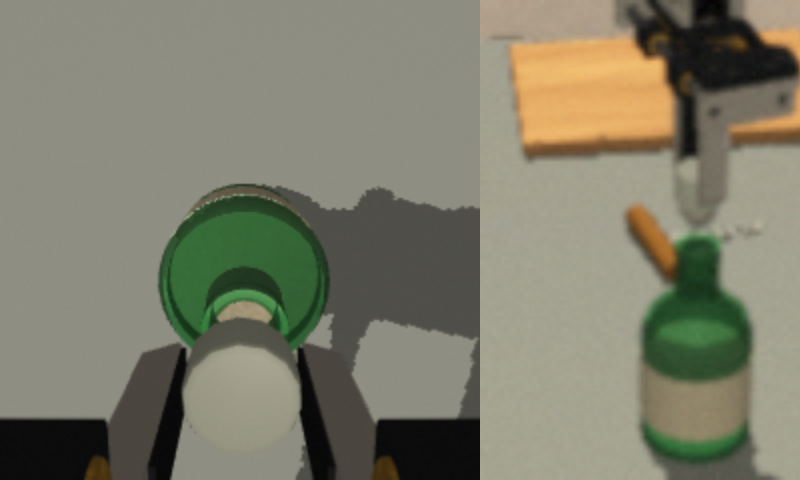

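The cork's foot hangs just above the mouth. Both the measurement and the picture put the cork about 1.5 mm too far toward tool -x, so I'm correcting that and descending.

Emit:
servo_tool([
  [1, 0.0015, 0.0007, 0, 0, 0, 0],
  [1, 0, 0, 0, 0, 0, 0],
  [1, 0, 0, 0.008, 0, 0, 0],
  [1, 0, 0, 0.008, 0, 0, 0],
  [1, 0, 0, 0, 0, 0, 0],
])

```text
t: 8.15
ee_pos: [0.6026, 0.1467, 0.2144]
ee_rot: [0.001, 0.816, -0.578, -0.001]
contact_force: [-0.8, 0.9, -1.1]
opening: 0.0332
```

Emit:
servo_tool([
  [1, 0, 0, 0.002, 0, 0, 0],
  [1, 0, 0, 0.002, 0, 0, 0],
  [1, 0, 0, 0, 0, 0, 0],
  [1, 0, 0, 0, 0, 0, 0],
  [1, 0, 0, 0, 0, 0, 0],
])

```text
t: 8.65
ee_pos: [0.6039, 0.1469, 0.2127]
ee_rot: [-0.0, 0.816, -0.578, 0.0]
contact_force: [-1.0, -0.6, -0.1]
opening: 0.0332
```

Emit:
servo_tool([
  [1, 0, 0, 0.002, 0, 0, 0],
  [1, 0, 0, 0.001, 0, 0, 0],
  [1, 0, 0, 0.001, 0, 0, 0],
  [1, 0, 0, 0, 0, 0, 0],
  [1, 0, 0, 0, 0, 0, 0],
])

```text
t: 9.15
ee_pos: [0.6037, 0.1468, 0.2084]
ee_rot: [0.0, 0.816, -0.578, -0.0]
contact_force: [0.2, 0.3, -0.8]
opening: 0.033
```

Emit:
servo_tool([
  [1, 0, 0, 0.001, 0, 0, 0],
  [1, 0, 0, 0, 0, 0, 0],
  [1, 0, 0, 0.001, 0, 0, 0],
  [1, 0, 0, 0, 0, 0, 0],
  [1, 0, 0, 0, 0, 0, 0],
])

```text
t: 9.65
ee_pos: [0.6039, 0.1469, 0.2066]
ee_rot: [-0.0, 0.816, -0.578, 0.0]
contact_force: [1.2, 0.6, -0.3]
opening: 0.0333
```

Emit:
servo_tool([
  [1, 0, 0, 0.001, 0, 0, 0],
  [1, 0, 0, 0, 0, 0, 0],
  [1, 0, 0, 0, 0, 0, 0],
  [1, 0, 0, 0, 0, 0, 0],
  [1, 0, 0, 0, 0, 0, 0],
])

```text
t: 10.15
ee_pos: [0.6041, 0.1471, 0.2058]
ee_rot: [-0.0, 0.816, -0.578, 0.0]
contact_force: [1.3, 1.1, 2.5]
opening: 0.0336
```

Emit:
servo_tool([
  [1, 0, 0, 0.0005, 0, 0, 0],
  [1, 0, 0, 0, 0, 0, 0],
  [1, 0, 0, 0, 0, 0, 0],
  [1, 0, 0, 0, 0, 0, 0],
  [1, 0, 0, 0, 0, 0, 0],
])

```text
t: 10.65
ee_pos: [0.6041, 0.1471, 0.2055]
ee_rot: [-0.0, 0.816, -0.578, 0.0]
contact_force: [1.7, 1.6, 5.2]
opening: 0.0333
```

The ring is resting on the lip: about 5 N, seat z ≈ 0.178. I'll recentre slightly and press through.

Emit:
servo_tool([
  [1, -0.0002, -0.0004, 0.0005, 0, 0, 0],
  [1, 0, 0, 0.001, 0, 0, 0],
  [1, 0, 0, 0.001, 0, 0, 0],
  [1, 0, 0, 0, 0, 0, 0],
  [1, 0, 0, 0, 0, 0, 0],
])

```text
t: 11.15
ee_pos: [0.6033, 0.1468, 0.2012]
ee_rot: [0.001, 0.816, -0.578, -0.001]
contact_force: [0.7, 1.2, -2.6]
opening: 0.0334
```

Emit:
servo_tool([
  [1, 0, 0, 0.001, 0, 0, 0],
  [1, 0, 0, 0.001, 0, 0, 0],
  [1, 0, 0, 0, 0, 0, 0],
  [1, 0, 0, 0, 0, 0, 0],
  [1, 0, 0, 0, 0, 0, 0],
])

```text
t: 11.65
ee_pos: [0.6032, 0.147, 0.1995]
ee_rot: [0.001, 0.816, -0.578, -0.001]
contact_force: [0.5, 0.9, -7.2]
opening: 0.0334
```

Emit:
servo_tool([
  [1, 0, 0, 0.001, 0, 0, 0],
  [1, 0, 0, 0, 0, 0, 0],
  [1, 0, 0, 0.0005, 0, 0, 0],
  [1, 0, 0, 0, 0, 0, 0],
  [1, 0, 0, 0, 0, 0, 0],
])

```text
t: 12.15
ee_pos: [0.6042, 0.1472, 0.1991]
ee_rot: [-0.0, 0.816, -0.578, 0.0]
contact_force: [0.5, 0.0, -4.1]
opening: 0.0335
```

Emit:
servo_tool([
  [1, 0, 0, 0.0005, 0, 0, 0],
  [1, 0, 0, 0, 0, 0, 0],
  [1, 0, 0, 0, 0, 0, 0],
  [1, 0, 0, 0, 0, 0, 0],
  [1, 0, 0, 0, 0, 0, 0],
])

```text
t: 12.65
ee_pos: [0.6042, 0.1472, 0.1988]
ee_rot: [-0.0, 0.816, -0.578, 0.0]
contact_force: [1.0, 0.3, -2.1]
opening: 0.0329
```

Emit:
servo_tool([
  [1, 0, 0, 0.0005, 0, 0, 0],
  [1, 0, 0, 0.0005, 0, 0, 0],
  [1, 0, 0, 0, 0, 0, 0],
  [1, 0, 0, 0, 0, 0, 0],
  [1, 0, 0, 0, 0, 0, 0],
])

```text
t: 13.15
ee_pos: [0.604, 0.1471, 0.1975]
ee_rot: [0.0, 0.816, -0.578, 0.0]
contact_force: [-1.0, 0.5, -0.4]
opening: 0.0331
```

Emit:
servo_tool([
  [1, 0, 0, 0.0005, 0, 0, 0],
  [1, 0, 0, 0, 0, 0, 0],
  [1, 0, 0, 0, 0, 0, 0],
  [1, 0, 0, 0, 0, 0, 0],
  [1, 0, 0, 0, 0, 0, 0],
])

```text
t: 13.65
ee_pos: [0.6041, 0.1472, 0.1974]
ee_rot: [-0.0, 0.816, -0.578, 0.0]
contact_force: [-0.8, 0.3, 4.6]
opening: 0.0327
```

Emit:
servo_tool([
  [1, 0, 0, 0.0006, 0, 0, 0],
  [1, 0, 0, 0, 0, 0, 0],
  [1, 0, 0, 0, 0, 0, 0],
  [1, 0, 0, 0, 0, 0, 0],
  [1, 0, 0, 0, 0, 0, 0],
])

```text
t: 14.15
ee_pos: [0.6041, 0.1472, 0.1974]
ee_rot: [-0.0, 0.816, -0.578, 0.0]
contact_force: [-1.8, 0.7, 6.9]
opening: 0.0333
```

Emit:
servo_tool([
  [1, 0, 0, 0, 0, 0, 0],
  [1, 0, 0, 0, 0, 0, 0],
  [1, 0, 0, 0, 0, 0, 0],
  [1, 0, 0, 0, 0, 0, 0],
  [1, 0, 0, 0, 0, 0, 0],
])

```text
t: 14.65
ee_pos: [0.6041, 0.1472, 0.1974]
ee_rot: [-0.0, 0.816, -0.578, 0.0]
contact_force: [-2.2, 0.0, 6.6]
opening: 0.0332
```

Emit:
servo_tool([
  [1, 0, 0, 0.0008, 0, 0, 0],
  [1, 0, 0, 0, 0, 0, 0],
  [1, 0, 0, 0, 0, 0, 0],
  [1, 0, 0, 0, 0, 0, 0],
  [1, 0, 0, 0, 0, 0, 0],
])

```text
t: 15.15
ee_pos: [0.6042, 0.1472, 0.1974]
ee_rot: [-0.001, 0.816, -0.578, 0.001]
contact_force: [-2.5, -0.6, 10.5]
opening: 0.0326
```

Emit:
servo_tool([
  [1, 0, 0, 0, 0, 0, 0],
  [1, 0, 0, 0, 0, 0, 0],
  [1, 0, 0, 0, 0, 0, 0],
  [1, 0, 0, 0, 0, 0, 0],
  [1, 0, 0, 0, 0, 0, 0],
])

```text
t: 15.65
ee_pos: [0.6042, 0.1472, 0.1974]
ee_rot: [-0.001, 0.816, -0.578, 0.001]
contact_force: [-2.8, -0.2, 10.3]
opening: 0.0331
```

```bash
python3 - <<'E'
from h import *
F=[]
im,d=camera('wrist');s=observe();T=cv2.resize(im[60:300,200:440],(480,480))
i2,_=camera('side');c=cv2.resize(i2[100:220,260:380],(480,480))
save('w6.png',np.hstack([T,c])[:, :800])
M=masks_of('cork','wrist')[0]['mask'];p=cloud('wrist',d,M,s);t=p[p[:,2]>np.percentile(p[:,2],95)-.006]
print(cv2.minEnclosingCircle((t[:,:2]*1000).astype(np.float32)),np.median(t[:,2]))
s=observe();print(s['ee_pos'],s['contact_force'],s['ft_torque'])
E
```

```text
((603.6763916015625, 146.71156311035156), 17.213918685913086) 0.1979296134979111
[0.60417048 0.14716784 0.19737289] [-2.7149412   0.19866074 11.05814367] [-0.10643251  0.48268751 -0.01995063]
```

View pics/w6.png

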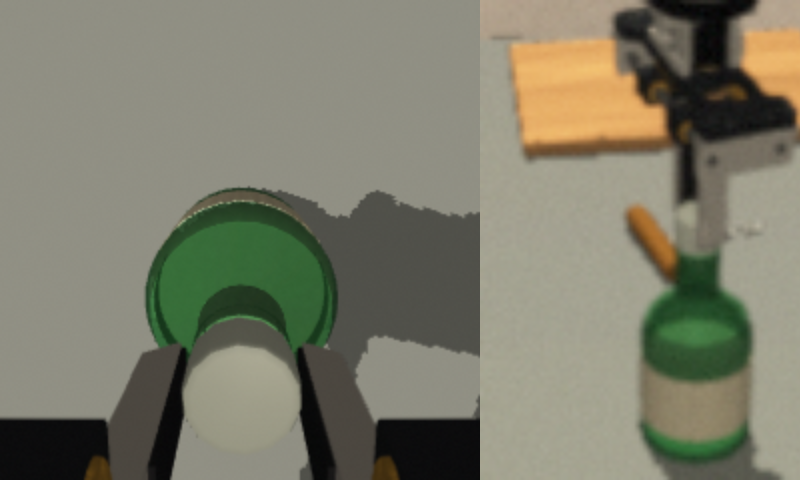

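The head sits on the lip: its top is at z = 0.1979 against 0.198 expected, and the bottle is upright and in place. The push is about 10.5 N and steady, so I'm handing in.

```bash
python3 -c "
from station import *
print(hand_in())"
```

```text
the job is handed in; nothing more can be done
None
```

The bottle is closed and I handed the job in with the gripper still holding the cork by its head and pushing down. The hand-in gave no verdict.

- **Pick and contact:** I gripped the cork by its head and centred it over the mouth. I felt the ring rest on the lip at about 5 N, with cork_seat about 8 mm above the lip.
- **Click:** The force then dropped to about -7 N as the cork pulled down, and it rose again when the head met the lip.
- **Final position:** The head's top measured z = 0.1979 m against 0.198 m expected when fully home. It was less than 0.5 mm off the mouth's axis as measured before insertion.
- **Final push:** It was 10 to 11 N and steady, with a side force of about 2.7 N.
- **Surroundings:** The last pictures showed the bottle upright and in place. I did not re-measure the corkscrew, stopper or jigger at the end, but felt no contact with any of them.

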